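Load the bowl feeder with capacitors

ROBOT

A 7-joint arm with a two-finger parallel gripper is mounted at the origin on the work surface. World frame = base frame: x ahead of the robot, y to its left, z up, the work surface at z = 0. Lengths are in m, angles in rad, forces in N, time in s.
With the tool pointing down it reaches from about 0.4 to 0.85 m from the base axis. Payload 10.4 kg.
Tool frame: the origin (TCP) lies at the very end of the fingers, on their centre line; the grasp point (between the pads) lies 19 mm behind it; z points along the fingers, y is the line along which they close (so a half turn about z gives the same grasp; the last joint's range is limited). The gripper opens to 87 mm and grips with 3 to 60 N. Pads are 19 mm wide; open, the fingers measure 117 mm over their backs; the gripper's body (75 mm by 190 mm) begins 51 mm behind the grasp point.
Start: joints at [-1.276, 0.332, -0.065, 1.46, 0.022, 1.35, -0.088], TCP at [0.195, 0.594, 0.223] pointing down, gripper open.
Joint ranges: [-2.6, 2.6], [-0.5, 2.12], [-1.47, 1.34], [0.16, 2.42], [-1.27, 4.41], [0.06, 2.06], [-2.6, 2.6]. Speed limits (rad/s): [2.22, 2.22, 2.79, 2.79, 3.14, 3.14, 3.14].

INTERFACE

Orientations are given as a unit quaternion [x, y, z, w].
In Python, from bench import * gives the robot as it stands.
- The arm moves only by the tool carry_out, never from a script. Its argument "deltas" is a list of rows, each an object with "hand": the finger opening in mm, from 0 to 87; "dp": the shift along the tool's x, y, z each as a share of 250 mm, from -1 to 1, a list of three; "spin": the turn about the tool's z as a share of pi rad, from -1 to 1. In form: [{"hand": hand, "dp": [dx, dy, dz], "spin": spin}, ...]. A call has 1 to 20 rows; each row is the pose to reach, as a shift and turn from the pose commanded when the call began, along the tool's axes at that moment, turning the shorter way round; what a row does not reach only later rows make up. A row lasts 1/10 s, in which the tool goes at most 50 mm and 8.59 degrees, less where a joint would pass 70% of its speed; a pose out of reach is approached as far as the arm can. A call with a number of a shift or a turn outside -1 to 1 is refused whole. A call with a gripper value outside its range is refused whole. The fingers move at their own pace and stop on an object; "force" is the grip in N (left out, the last holds). Time passes only in rows, so rows that repeat a pose let the fingers close. It gives the time, the measured TCP pose, the force, the opening and the grip force at its end, in the units of the state.
- read_state(): the state, without advancing time (a new reading comes with each control period).
- camera(name): name is "scene" or "top"; returns the picture (384x512x3 uint8, red, green, blue); there is no depth.
- get_calibration(name): a dict with "fx", "fy", "cx", "cy" (pixels), "k1" (the pictures are not rectified: a ray, as slopes to the right and down, at radius r is drawn at 1 + k1 r^2 times it, then the intrinsics apply), "R" (3x3) and "t" (3): a world point X has camera coordinates R X + t. Camera axes: x right, y down, z forward; pixel columns grow to the right and rows downward; lengths in m; the calibration is good to about 2 mm. A picture is of the moment at which its call begins. get_calibration takes no time and is no camera call.
- close_job(): hands the job in; it is judged then, once.
The state is a dict: "time": time; "joint_positions": joint angles; "joint_vel": joint speeds; "joint_torque": joint torques, N m; "ee_pos": TCP position; "eef_rot": TCP orientation; "ft_force": force on the tool from outside, world axes, zero at the start; "torque": the same for the moment, N m; "width": finger opening in m; "grip_force": force on a finger pad.
Only numpy, scipy, OpenCV 4.12 (cv2) and the standard library are available. Lean on these libraries where they do the work, as an engineer would, in place of code of your own. Each camera call takes 0.05 s, during which the arm holds its last target. There are 200 camera calls.

TASK

Take the steel dipper by its slanting handle and pour all six capacitors from it into the round bowl of the parts feeder. Then stand the empty dipper upright on the round pan of the bench scale, with its whole foot on the pan, and let go. Do not spill any, and leave the solder spool, screwdriver, bottle and handle-less beaker where they are.

Things in the scene. Friction and masses are not known exactly. Their poses are not given: they have to be found in the camera images.
- dipper: Steel dipper, 0.16-0.26 kg, upright. Conical cup: foot 52, mouth 80 mm outer diameter, 55 high, wall 3, inner floor 4 up. From its back (-x) near the rim a straight bar handle rises at 45 degrees away from the cup in the x-z plane, from (-45,0,42) to (-126,0,123) mm; 14 mm wide (along y: flat sides to grip), 18 deep. Origin: centre of the underside of the foot, z up through the mouth.
- dipper_grip (a point): Grip point on the handle's centre line, 75 mm along it from its lower end, at (-98, 0, 95) mm in the dipper's frame. Axes as the dipper's.
- dipper_rim (a point): Centre of the dipper's mouth, 55 mm above its origin. Axes as the dipper's.
- cap0: One of six alike capacitors that start in the dipper: aluminium can with a black sleeve, cylinder 18 mm in diameter, 20 mm long, 12 g. Origin at its centre, z along its axis.
- cap1: One of six alike capacitors that start in the dipper: aluminium can with a black sleeve, cylinder 18 mm in diameter, 20 mm long, 12 g. Origin at its centre, z along its axis.
- cap2: One of six alike capacitors that start in the dipper: aluminium can with a black sleeve, cylinder 18 mm in diameter, 20 mm long, 12 g. Origin at its centre, z along its axis.
- cap3: One of six alike capacitors that start in the dipper: aluminium can with a black sleeve, cylinder 18 mm in diameter, 20 mm long, 12 g. Origin at its centre, z along its axis.
- cap4: One of six alike capacitors that start in the dipper: aluminium can with a black sleeve, cylinder 18 mm in diameter, 20 mm long, 12 g. Origin at its centre, z along its axis.
- cap5: One of six alike capacitors that start in the dipper: aluminium can with a black sleeve, cylinder 18 mm in diameter, 20 mm long, 12 g. Origin at its centre, z along its axis.
- feeder: Vibratory parts feeder, fixed to the bench: grey round base with an open, deep, straight-sided steel bowl on top; a low grey control box (top 52 mm with its knob) stands behind it, 72 to 138 mm along its +x axis. Bowl 132 mm outer and 124 mm inner diameter, rim 105 mm above the bench. Origin at the base's underside centre.
- bowl (a point): Centre of the feeder bowl's inner floor, 50 mm above the bench; the rim is 55 mm above this point.
- scale: Bench scale, fixed: grey flat box 190 x 160 x 34 mm with a round flat steel pan on top. Origin at the box's underside centre.
- pan (a point): Centre of the top face of the scale's pan (140 mm in diameter), 46 mm above the bench.
- spool: Bystander: solder spool standing on its flange, 56 mm in diameter, 36 mm high; loose.
- driver: Bystander: screwdriver lying on the bench, about 160 mm long along its x, tip to +x; loose.
- flux: Bystander: small bottle, 34 mm in diameter, 80 mm high; loose.
- beaker: Bystander: plain steel beaker without a handle, 68 mm in mouth diameter, 65 mm high; loose.

How it is judged:
On the way, in this order (a step that is already met when the one before it is completed fails the run):
1. the dipper is lifted at least 30 mm off the bench with all six capacitors in it (height (world z) of dipper above 0.03 m and horizontal distance between each of cap0, cap1, cap2, cap3, cap4, cap5 and dipper below 0.045 m and z of cap0 in the frame of dipper between 0 and 0.07 m and z of cap1 in the frame of dipper between 0 and 0.07 m and z of cap2 in the frame of dipper between 0 and 0.07 m and z of cap3 in the frame of dipper between 0 and 0.07 m and z of cap4 in the frame of dipper between 0 and 0.07 m and z of cap5 in the frame of dipper between 0 and 0.07 m), for 0.1 s.
2. all six capacitors lie in the feeder's bowl, below its rim (horizontal distance between each of cap0, cap1, cap2, cap3, cap4, cap5 and bowl below 0.062 m and z of cap0 in the frame of bowl between 0 and 0.052 m and z of cap1 in the frame of bowl between 0 and 0.052 m and z of cap2 in the frame of bowl between 0 and 0.052 m and z of cap3 in the frame of bowl between 0 and 0.052 m and z of cap4 in the frame of bowl between 0 and 0.052 m and z of cap5 in the frame of bowl between 0 and 0.052 m), for 0.2 s.
At the end, for the whole second after the job is handed in: All six capacitors are at rest in the feeder's bowl, their centres below its rim (within 62 mm of its axis and 52 mm of its floor); the dipper stands upright (within 0.1 rad) and at rest on the scale's pan, its whole foot on the pan (its axis within 44 mm of the pan's centre), released (all of step 2 and linear speed of each of cap0, cap1, cap2, cap3, cap4, cap5 below 0.03 m/s and horizontal distance between dipper and pan below 0.044 m and angle between dipper's own z axis and vertical below 0.1 rad and z of dipper in the frame of pan between -0.004 and 0.006 m and linear speed of dipper below 0.02 m/s and contact force between dipper and the fingers below 0.1 N); the robot touches nothing.
It fails at once if the solder spool is moved more than 25 mm (distance of spool from where it was at the start of the episode above 0.025 m).
It fails at once if the screwdriver is moved more than 25 mm (distance of driver from where it was at the start of the episode above 0.025 m).
It fails at once if the bottle is moved more than 25 mm (distance of flux from where it was at the start of the episode above 0.025 m).
It fails at once if the beaker is moved more than 25 mm (distance of beaker from where it was at the start of the episode above 0.025 m).
It fails at once if a capacitor is spilled onto the bench or the equipment on it (its centre falls below the bowl's floor) ((height (world z) of cap0 below 0.045 m and horizontal distance between cap0 and dipper above 0.05 m) or (height (world z) of cap1 below 0.045 m and horizontal distance between cap1 and dipper above 0.05 m) or (height (world z) of cap2 below 0.045 m and horizontal distance between cap2 and dipper above 0.05 m) or (height (world z) of cap3 below 0.045 m and horizontal distance between cap3 and dipper above 0.05 m) or (height (world z) of cap4 below 0.045 m and horizontal distance between cap4 and dipper above 0.05 m) or (height (world z) of cap5 below 0.045 m and horizontal distance between cap5 and dipper above 0.05 m)).
It also fails if it takes over 58 s, if anything falls off the work surface, if the arm or the gripper's body presses on something with over 40 N, if the wrist force passes 120 N, or if a joint passes its speed limit or range.

## Working session

There is one attempt and no reset: what is moved stays moved. The work goes in short steps, Python scripts to look and compute and a tool call to move; the robot and the scene stay as the last step left them, time stands still between calls to the robot, and variables do not carry over. Pictures are saved under pics/ and viewed, at most 10 in all, crops included, and the job is handed in when it is done.

Besides the shell and the picture viewer there is one more tool, called after ">>>" as name(argument=value, ...) on one line, values as JSON. carry_out: Moves the arm, as the interface text tells. Its arguments: {"type":"object","properties":{"deltas":{"type":"array","items":{"type":"object","properties":{"hand":{"type":"number"},"dp":{"type":"array","items":{"type":"number","minimum":-1,"maximum":1}},"spin":{"type":"number","minimum":-1,"maximum":1}}}},"force":{"type":"number"}},"required":["deltas"]}

```bash
mkdir -p pics; python3 - <<'E'
from bench import *
import cv2
for n in ("scene","top"):
    im=camera(n); cv2.imwrite(f"pics/{n}0.png",im[:,:,::-1]); c=get_calibration(n); print(n,c)
s=read_state(); print(s["time"],s["ee_pos"],s["eef_rot"],s["width"])
E
```

```text
scene {'fx': 425.61656774367333, 'fy': 425.61656774367333, 'cx': 254.8580900501505, 'cy': 194.68055058870144, 'k1': -0.0215252997903863, 'R': array([[ 0.83699202,  0.54717214,  0.00685566],
       [ 0.41849977, -0.63199361, -0.65225916],
       [-0.35256531,  0.54880481, -0.75796503]]), 't': array([-0.49524482, -0.1852877 ,  1.45980016])}
top {'fx': 356.2628582178895, 'fy': 356.2628582178895, 'cx': 257.6983792210405, 'cy': 191.27362115718978, 'k1': 0.03620232895766237, 'R': array([[ 0.02471788, -0.99967122,  0.00681765],
       [-0.98844541, -0.02545936, -0.14942388],
       [ 0.14954832, -0.00304543, -0.98874973]]), 't': array([0.00667048, 0.56320641, 0.77363234])}
0.1 [0.19521376 0.59336321 0.22185719] [ 1.58232162e-01  9.87401733e-01 -6.30053399e-04 -5.96589297e-05] 0.0871880951018885
```

View pics/scene0.png

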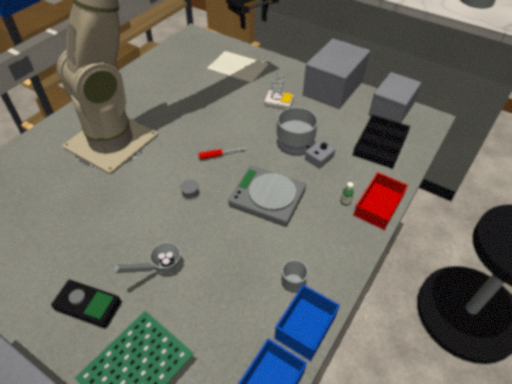

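View pics/top0.png

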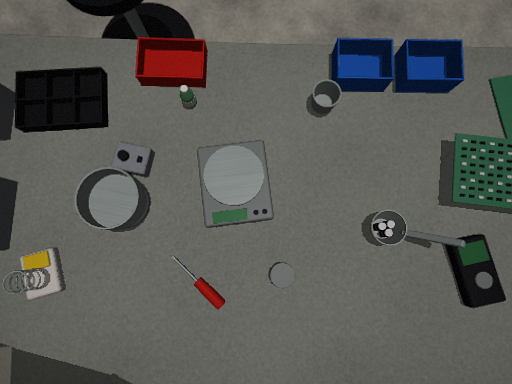

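The top view shows the dipper cup near (388,228), its handle running right to (463,243). The bowl is near (108,198) and the pan near (234,175). In the scene view these are at (166,258), (296,125) and (272,188). I'll enlarge these areas to find the edges.

```bash
cat > util.py <<'E'
import numpy as np, cv2
from bench import *
def ray(n,u,v):
    c=get_calibration(n); d=np.array([(u-c["cx"])/c["fx"],(v-c["cy"])/c["fy"]]); s=d.copy()
    for _ in range(20): s=d/(1+c["k1"]*(s@s))
    R=np.array(c["R"]);t=np.array(c["t"]); w=R.T@np.array([s[0],s[1],1]); return -R.T@t,w/np.linalg.norm(w)
def plane(n,u,v,z):
    o,d=ray(n,u,v); return o+d*(z-o[2])/d[2]
def tri(p,q):  # scene px, top px -> point, miss distance
    a,d=ray("scene",*p); b,e=ray("top",*q)
    s=np.linalg.lstsq(np.c_[d,-e],b-a,rcond=None)[0]; P=a+d*s[0];Q=b+e*s[1]
    return (P+Q)/2,np.linalg.norm(P-Q)
def project(n,X):
    c=get_calibration(n); x=np.array(c["R"])@X+c["t"]; s=x[:2]/x[2]; s=s*(1+c["k1"]*(s@s))
    return s[0]*c["fx"]+c["cx"],s[1]*c["fy"]+c["cy"]
def tiles(boxes,out,ims,k,cols,tw,th):
    T=[]
    for n,u,v in boxes:
        im=ims[n]; w=tw//k;h=th//k
        c=cv2.resize(im[v:v+h,u:u+w],None,fx=k,fy=k,interpolation=cv2.INTER_CUBIC)
        c=np.ascontiguousarray(cv2.copyMakeBorder(c,0,max(0,th-c.shape[0]),0,max(0,tw-c.shape[1]),cv2.BORDER_CONSTANT))[:th,:tw].copy()
        for x in range(-u%10,w,10): cv2.line(c,(x*k,0),(x*k,6 if (u+x)%50 else 14),(0,0,255),1)
        for y in range(-v%10,h,10): cv2.line(c,(0,y*k),(6 if (v+y)%50 else 14,y*k),(0,0,255),1)
        cv2.putText(c,f"{n[0]} {u},{v}",(16,th-6),0,.45,(0,255,255),1); T.append(c)
    cv2.imwrite(out,np.vstack([np.hstack(T[i:i+cols]) for i in range(0,len(T),cols)]))
E
python3 - <<'E'
from util import *
ims={n:cv2.imread(f"pics/{n}0.png") for n in("scene","top")}
tiles([("scene",110,235),("scene",260,85),("scene",225,160),("top",365,195),("top",70,150),("top",195,135)],"pics/t1.png",ims,3,3,264,300)
E
```

```text
(no output)
```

View pics/t1.png

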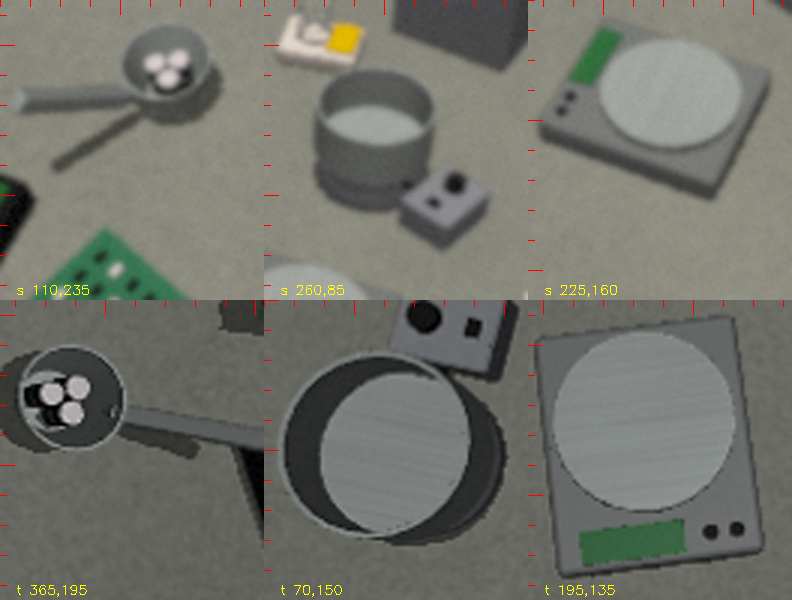

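In the enlargements I read these points:

| Point | Scene px | Top px |
|---|---|---|
| Dipper rim centre | (165.5,255) | (389.2,227.7) |
| Handle end | (116.5,268.7) | (463,243) |
| Bowl rim | (297,124) | (107,198) |
| Pan | (272.5,191) | (233.7,175.5) |

The dipper holds three white-topped capacitors that I can see, with more below them.

```bash
python3 - <<'E'
from util import *
for n,p,q,z in (("rim",(165.5,255),(389.2,227.7),.055),("hend",(116.5,268.7),(463,243),.123),("bowl",(297,124),(107,198),.105),("pan",(272.5,191),(233.7,175.5),.046)):
    P,m=tri(p,q); print(n,P.round(4),round(m,4),"top@z",plane("top",*q,z).round(4),"scene@z",plane("scene",*p,z).round(4))
im=cv2.imread("pics/top0.png").astype(int)
# handle end and edges in top view: print columns of gray across handle
g=cv2.cvtColor(im.astype("uint8"),6)
for u in (420,430,440,450,456,460,464,468): print(u,g[225:255,u])
print(g[236:250:3,455:475])
for n,z,q in (("flux",.08,(186,91)),("beaker",.065,(325,95)),("spool",.036,(281,274))): print(n,plane("top",*q,z).round(3))
E
```

```text
rim [ 0.4891 -0.2709  0.0534] 0.0055 top@z [ 0.4869 -0.2721  0.055 ] scene@z [ 0.4924 -0.2701  0.055 ]
hend [ 0.4579 -0.3904  0.1234] 0.0035 top@z [ 0.4566 -0.392   0.123 ] scene@z [ 0.4593 -0.3895  0.123 ]
bowl [0.5331 0.3439 0.0818] 0.0023 top@z [0.5311 0.3351 0.105 ] scene@z [0.5446 0.3174 0.105 ]
pan [0.6    0.0785 0.0408] 0.0041 top@z [0.5975 0.0768 0.046 ] scene@z [0.6036 0.0762 0.046 ]
420 [102  99 103 103 102 101 101  76  92  93  93  94  91  57  42  52  56  53
  51  49  95 103 102 100  99 102 103 102 100 101]
430 [102 102  96  92  94  99 101 101 103  85  90  93  93  93  88  52  76  72
  56  51  63  63  93 100 102 102 100  98  96  94]
440 [105 103 102 103 102  99  99 102 105 103  86  82  90  93  92  94  92  56
  75 100 103  99 103 105 101  99  99  97 101 101]
450 [101 103 106 103 101 100  97  99 100 100 100 102  85  85  91  92  94  95
  90  62  23   9   7   5   1   1   8   4   0   6]
456 [ 99  99 101 102 100 102 102 100  98  99  99 103 105  65  77  91  93  92
  94  94  67  28  12  19  20  21  20  19  20  19]
460 [103 102 103 100  99 102 107 103 102 101 105 109  61   0  59  89  94  93
  93  95  90  63  52  59  61  58  61  62  62  54]
464 [103 101 100 102 101 101 101 103 104 107 107  67   7  13  10  33  78  97
  98  98  96  89  68  57  59  60  58  58  58  55]
468 [101 102 100  96  99 101 104 104  99 104  61  11  11   6  17  20  20  22
  47  60  59  59  60  59  59  60  58  57  58  58]
[[102 103 105 106 107 109  95  68  64  67  62  55  24  11   1   0   2   6
    5  12]
 [ 83  77  69  72  71  59  43  30   5  10  10  18  13  17  15  17  20  21
   19  22]
 [ 95  92  94  94  95  93 100 115 115  97  62   9  10  22  28  35  47  48
   52  50]
 [ 62  67  68  73  78  90 106 117 104  96  70  55  57  59  57  59  60  59
   55  59]
 [ 17  19  28  49  62  59  59  55  52  57  55  58  57  59  56  60  57  58
   58  60]]
flux [0.783 0.189 0.08 ]
beaker [ 0.789 -0.129  0.065]
spool [ 0.379 -0.036  0.036]
```

```bash
python3 - <<'E'
from util import *
print(project("scene",np.array([.531,.335,.105])),project("scene",np.array([.598,.077,.046])))
im=cv2.imread("pics/scene0.png"); g=cv2.cvtColor(im,6)
print(g[104:150,297]); 
for r in (112,118,124,130): print(r,g[r,270:325])
t=cv2.cvtColor(cv2.imread("pics/top0.png"),6)
print(t[198,70:160]); print(t[155:245,107])
E
```

```text
(np.float64(296.00364171846945), np.float64(119.5460407817069)) (np.float64(271.0250242767251), np.float64(190.04217357804615))
[133 137 133 129 109  95  87  89  88  89  92  89  90  86  88 101 126 147
 161 161 162 163 162 161 160 162 162 162 147 123  96  89  87  88  92  87
  87  88  87  85  86  88  83  74  71  76]
112 [134 134 135 135 138 139 137 136 139 142 136 126 107  94  83  85  82  79
  83  82  86  89  88  91  88  89  91  88  90  91  89  89  88  91  89  88
  87  90  88  94 105 119 132 142 139 138 137 137 140 139 135 139 134 140
 143]
118 [136 135 134 134 134 133 137 138 118  92  76  74  76  75  81  80  88  87
  89  90  90  91  92  92  92  91  92  88  91  89  90  88  86  86  87  86
  88  84  82  78  80  77  76  73  76  97 123 134 135 136 135 137 134 135
 138]
124 [140 135 136 134 133 130 116 101 101 110 117 123 136 150 155 161 162 163
 163 165 166 164 162 161 161 162 164 162 162 163 163 162 162 158 160 157
 153 148 138 120 101  83  78  74  83 103 122 131 136 134 134 135 137 140
 138]
130 [134 138 136 135 132 127 105  84  74  72  73  75  79  85  97 111 124 136
 145 153 156 158 161
[... 163 characters left out ...]
1  39  42  44  44  45  45  43  44  45  42
  60 122 124 124 123 124 125 124 123 124 124 123 123 126 127 128 128 126
 127 127 128 126 124 126 127 127 127 125 129 129 128 127 128 129 127 126
 127 126 124 126 125 125 127 128 126 128 126 128 128 119  79  34  43  43
  45  44  43  42  45  56  47  30  63 104 100 102 103 105 108 109 104 107]
[106 102  99  96  95 101 106 102 104 105  98 102 119 109  36  41  42  41
  41  40  65 109 128 127 126 125 126 125 124 124 126 126 125 125 119 125
 126 127 127 126 129 129 127 127 126 122 123 124 124 124 126 128 126 126
 127 128 126 125 122 126 128 126 124 126 128 129 121 127 127 126 127 127
 106 134  36 106 103 103 105 105 105  98 104 105 105 102  99  99  99 102]
```

```bash
cat >> util.py <<'E'
from scipy.spatial.transform import Rotation as Ro
def go(*targets):  # xyz targets relative to present pose -> dp shares; prints steps <=1 needed
    s=read_state(); R=Ro.from_quat(s["eef_rot"]).as_matrix()
    print("t",round(s["time"],2),"tcp",s["ee_pos"].round(4),"w",round(s["width"],4),"F",s["ft_force"].round(1),"M",s["torque"].round(2),"grip",round(s["grip_force"],1),"yang",np.degrees(np.arctan2(R[1,1],R[0,1])).round(2),"zax",R[:,2].round(3))
    for T in targets: print(T,(R.T@(np.array(T)-s["ee_pos"])/.25).round(4))
E
python3 - <<'E'
from util import *
go((.43,.2+.2,.25),(.48,-.05,.25),(.465,-.366,.2))
print(read_state()["joint_positions"])
E
```

```text
t 0.1 tcp [0.1952 0.5934 0.2219] w 0.0872 F [ 0.6  0.1 -0.5] M [ 0.04  0.04 -0.03] grip 0.0 yang 71.79 zax [-0.    -0.001 -1.   ]
(0.43, 0.4, 0.25) [-1.1338 -0.4414 -0.1119]
(0.48, -0.05, 0.25) [-1.8863 -2.0888 -0.1098]
(0.465, -0.366, 0.2) [-2.2242 -3.308   0.0918]
[-1.27559947  0.33278117 -0.06466801  1.46084356  0.02161287  1.34992916
 -0.08849471]
```

>>> carry_out(deltas=[{"hand":87,"dp":[-0.95,-0.6,-0.11],"spin":0.479},{"hand":87,"dp":[-0.95,-0.6,-0.11],"spin":0.479},{"hand":87,"dp":[-0.95,-0.6,-0.11],"spin":0.479},{"hand":87,"dp":[-0.95,-0.6,-0.11],"spin":0.479},{"hand":87,"dp":[-0.95,-0.6,-0.11],"spin":0.479},{"hand":87,"dp":[-0.95,-0.6,-0.11],"spin":0.479},{"hand":87,"dp":[-0.95,-0.6,-0.11],"spin":0.479},{"hand":87,"dp":[-0.95,-0.6,-0.11],"spin":0.479},{"hand":87,"dp":[-0.95,-0.6,-0.11],"spin":0.479},{"hand":87,"dp":[-0.95,-0.6,-0.11],"spin":0.479},{"hand":87,"dp":[-0.95,-0.6,-0.11],"spin":0.479},{"hand":87,"dp":[-0.95,-0.6,-0.11],"spin":0.479}])

```text
time: 1.3
ee_pos: [0.3739, 0.377, 0.2498]
eef_rot: [0.789, 0.614, -0.0, 0.0]
ft_force: [-0.3, -0.7, 1.1]
width: 0.087
grip_force: 0.0
```

```bash
python3 - <<'E'
from util import *
go((.47,.11,.25),(.47,-.12,.25),(.465,-.366,.25))
E
```

```text
t 1.3 tcp [0.3739 0.377  0.2498] w 0.087 F [-0.3 -0.7  1.1] M [-0.14  0.06 -0.  ] grip 0.0 yang -14.17 zax [-0. -0. -1.]
(0.47, 0.11, 0.25) [-9.413e-01  6.342e-01 -4.000e-04]
(0.47, -0.12, 0.25) [-1.8333e+00  8.5950e-01 -2.0000e-04]
(0.465, -0.366, 0.25) [-2.7922  1.0811  0.    ]
```

>>> carry_out(deltas=[{"hand":87,"dp":[-1,0.45,0],"spin":0},{"hand":87,"dp":[-1,0.45,0],"spin":0},{"hand":87,"dp":[-1,0.45,0],"spin":0},{"hand":87,"dp":[-1,0.45,0],"spin":0},{"hand":87,"dp":[-1,0.45,0],"spin":0},{"hand":87,"dp":[-1,0.45,0],"spin":0}])

```text
time: 1.9
ee_pos: [0.4211, 0.1026, 0.2503]
eef_rot: [0.79, 0.613, 0.0, -0.0]
ft_force: [0.6, 0.3, 0.3]
width: 0.087
grip_force: 0.0
```

>>> carry_out(deltas=[{"hand":87,"dp":[-1,0.45,0],"spin":0},{"hand":87,"dp":[-1,0.45,0],"spin":0},{"hand":87,"dp":[-1,0.45,0],"spin":0},{"hand":87,"dp":[-1,0.45,0],"spin":0},{"hand":87,"dp":[-1,0.45,0],"spin":0},{"hand":87,"dp":[-1,0.45,0],"spin":0}])

```text
time: 2.5
ee_pos: [0.4669, -0.1678, 0.2505]
eef_rot: [0.79, 0.613, 0.0, 0.001]
ft_force: [0.1, 1.3, 0.7]
width: 0.0873
grip_force: 0.0
```

```bash
python3 - <<'E'
from util import *
go((.465,-.366,.25),(.465,-.366,.1),(.465,-.366,.076))
E
```

```text
t 2.5 tcp [ 0.4669 -0.1678  0.2505] w 0.0873 F [0.1 1.3 0.7] M [-0.03  0.07  0.01] grip 0.0 yang -14.43 zax [ 0.001 -0.001 -1.   ]
(0.465, -0.366, 0.25) [-0.7696  0.19    0.0028]
(0.465, -0.366, 0.1) [-0.7692  0.1891  0.6028]
(0.465, -0.366, 0.076) [-0.7692  0.189   0.6988]
```

>>> carry_out(deltas=[{"hand":87,"dp":[-0.77,0.19,0],"spin":0},{"hand":87,"dp":[-0.77,0.19,0],"spin":0},{"hand":87,"dp":[-0.77,0.19,0],"spin":0},{"hand":87,"dp":[-0.77,0.19,0],"spin":0},{"hand":87,"dp":[-0.77,0.19,0],"spin":0},{"hand":87,"dp":[-0.77,0.19,0.1],"spin":0},{"hand":87,"dp":[-0.77,0.19,0.2],"spin":0},{"hand":87,"dp":[-0.77,0.19,0.3],"spin":0},{"hand":87,"dp":[-0.77,0.19,0.4],"spin":0},{"hand":87,"dp":[-0.77,0.19,0.5],"spin":0},{"hand":87,"dp":[-0.77,0.19,0.6],"spin":0},{"hand":87,"dp":[-0.77,0.19,0.65],"spin":0},{"hand":87,"dp":[-0.77,0.19,0.698],"spin":0},{"hand":87,"dp":[-0.77,0.19,0.698],"spin":0},{"hand":87,"dp":[-0.77,0.19,0.698],"spin":0}])

```text
time: 4.0
ee_pos: [0.4657, -0.3618, 0.0762]
eef_rot: [0.79, 0.613, 0.0, 0.0]
ft_force: [0.3, -0.5, 0.0]
width: 0.087
grip_force: 0.0
```

```bash
python3 - <<'E'
from util import *
ims={n:camera(n)[:,:,::-1].copy() for n in("scene","top")}
go()
for n in ims: cv2.imwrite(f"pics/{n}1.png",ims[n])
tiles([("scene",90,170),("top",380,170)],"pics/t2.png",ims,3,2,399,450)
E
```

```text
t 4.1 tcp [ 0.4659 -0.362   0.0765] w 0.0871 F [-1.   0.6 -0. ] M [-0.06  0.09  0.02] grip 0.0 yang -14.41 zax [ 0.001 -0.001 -1.   ]
```

View pics/t2.png

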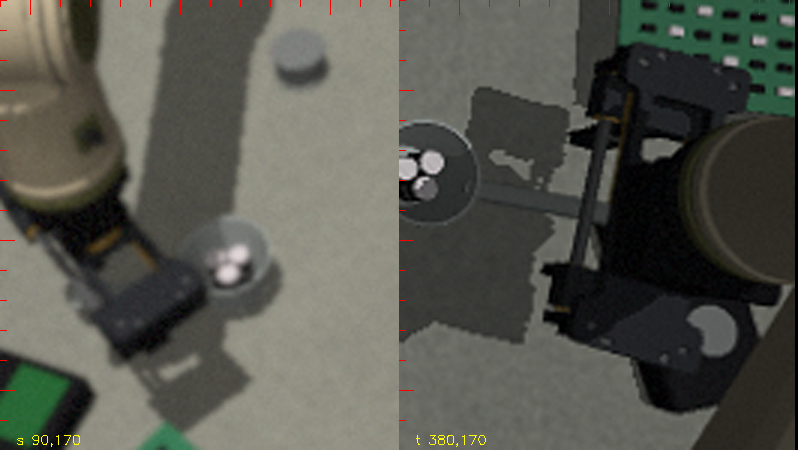

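The fingers straddle the handle, with the handle near top px (560,238), and the cup is clear. I'll close on it.

>>> carry_out(deltas=[{"hand":0,"dp":[0,0,0],"spin":0},{"hand":0,"dp":[0,0,0],"spin":0},{"hand":0,"dp":[0,0,0],"spin":0},{"hand":0,"dp":[0,0,0],"spin":0},{"hand":0,"dp":[0,0,0],"spin":0},{"hand":0,"dp":[0,0,0],"spin":0},{"hand":0,"dp":[0,0,0],"spin":0},{"hand":0,"dp":[0,0,0],"spin":0},{"hand":0,"dp":[0,0,0],"spin":0},{"hand":0,"dp":[0,0,0],"spin":0},{"hand":0,"dp":[0,0,0],"spin":0},{"hand":0,"dp":[0,0,0],"spin":0}], force=60)

```text
time: 5.3
ee_pos: [0.4654, -0.3615, 0.0755]
eef_rot: [0.79, 0.613, 0.0, -0.0]
ft_force: [-0.5, 0.5, -0.3]
width: 0.0134
grip_force: 60.0
```

>>> carry_out(deltas=[{"hand":0,"dp":[0,0,-0.01],"spin":0},{"hand":0,"dp":[0,0,-0.03],"spin":0},{"hand":0,"dp":[0,0,-0.05],"spin":0},{"hand":0,"dp":[0,0,-0.07],"spin":0},{"hand":0,"dp":[0,0,-0.09],"spin":0},{"hand":0,"dp":[0,0,-0.11],"spin":0},{"hand":0,"dp":[0,0,-0.13],"spin":0},{"hand":0,"dp":[0,0,-0.15],"spin":0},{"hand":0,"dp":[0,0,-0.17],"spin":0},{"hand":0,"dp":[0,0,-0.18],"spin":0},{"hand":0,"dp":[0,0,-0.18],"spin":0},{"hand":0,"dp":[0,0,-0.18],"spin":0}])

```text
time: 6.5
ee_pos: [0.4653, -0.3614, 0.1204]
eef_rot: [0.79, 0.613, 0.0, -0.0]
ft_force: [0.5, -0.5, -2.9]
width: 0.0137
grip_force: 60.0
```

```bash
python3 - <<'E'
from util import *
ims={n:camera(n)[:,:,::-1].copy() for n in("scene","top")}
go()
for n in ims: cv2.imwrite(f"pics/{n}2.png",ims[n])
tiles([("scene",90,170),("top",360,170)],"pics/t3.png",ims,3,2,399,450)
E
```

```text
t 6.6 tcp [ 0.4653 -0.3614  0.1202] w 0.0134 F [ 0.8  0.1 -2.6] M [-0.37  0.13  0.01] grip 60.0 yang -14.43 zax [-0.  0. -1.]
```

View pics/t3.png

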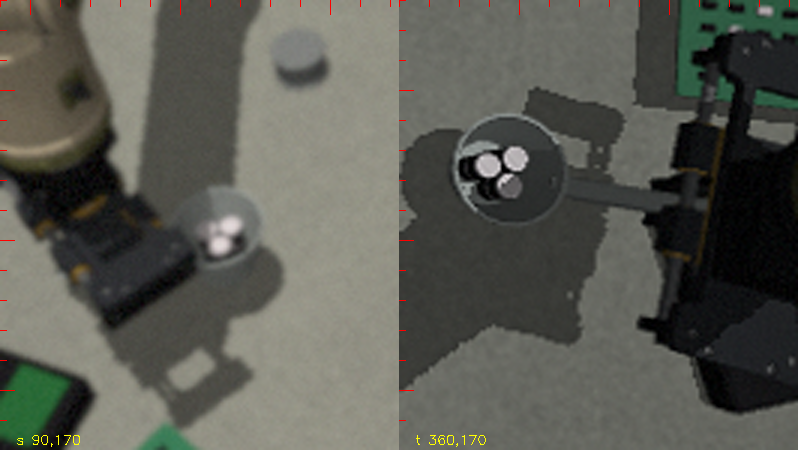

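The dipper is airborne and level, held at 60 N. Its capacitors are still inside at top px about (525,225). Now I'll carry it gently to the bowl.

>>> carry_out(deltas=[{"hand":0,"dp":[0,0,-0.05],"spin":0},{"hand":0,"dp":[0.02,0,-0.12],"spin":0},{"hand":0,"dp":[0.06,0,-0.2],"spin":0},{"hand":0,"dp":[0.11,-0.01,-0.28],"spin":0},{"hand":0,"dp":[0.17,-0.02,-0.35],"spin":0},{"hand":0,"dp":[0.23,-0.04,-0.42],"spin":0},{"hand":0,"dp":[0.29,-0.05,-0.47],"spin":0},{"hand":0,"dp":[0.36,-0.06,-0.51],"spin":0},{"hand":0,"dp":[0.43,-0.08,-0.522],"spin":0},{"hand":0,"dp":[0.5,-0.09,-0.522],"spin":0},{"hand":0,"dp":[0.57,-0.1,-0.522],"spin":0},{"hand":0,"dp":[0.64,-0.11,-0.522],"spin":0},{"hand":0,"dp":[0.71,-0.12,-0.522],"spin":0},{"hand":0,"dp":[0.78,-0.13,-0.522],"spin":0},{"hand":0,"dp":[0.85,-0.14,-0.522],"spin":0},{"hand":0,"dp":[0.92,-0.15,-0.522],"spin":0}])

```text
time: 8.2
ee_pos: [0.4864, -0.1291, 0.2524]
eef_rot: [0.791, 0.612, 0.001, 0.0]
ft_force: [0.4, 1.0, -2.7]
width: 0.0132
grip_force: 60.0
```

>>> carry_out(deltas=[{"hand":0,"dp":[0.07,-0.01,0],"spin":0},{"hand":0,"dp":[0.14,-0.03,0],"spin":0},{"hand":0,"dp":[0.21,-0.04,0],"spin":0},{"hand":0,"dp":[0.28,-0.05,0],"spin":0},{"hand":0,"dp":[0.35,-0.06,0],"spin":0},{"hand":0,"dp":[0.42,-0.08,0],"spin":0},{"hand":0,"dp":[0.49,-0.09,0],"spin":0},{"hand":0,"dp":[0.56,-0.1,0],"spin":0},{"hand":0,"dp":[0.63,-0.11,0],"spin":0},{"hand":0,"dp":[0.7,-0.12,0],"spin":0},{"hand":0,"dp":[0.77,-0.14,0],"spin":0}])

```text
time: 9.3
ee_pos: [0.5007, 0.0667, 0.2516]
eef_rot: [0.79, 0.612, 0.0, 0.0]
ft_force: [0.5, -0.0, -2.4]
width: 0.0134
grip_force: 60.0
```

>>> carry_out(deltas=[{"hand":0,"dp":[0.07,-0.01,0],"spin":0},{"hand":0,"dp":[0.14,-0.03,0],"spin":0},{"hand":0,"dp":[0.21,-0.04,0],"spin":0},{"hand":0,"dp":[0.28,-0.05,0],"spin":0},{"hand":0,"dp":[0.35,-0.06,0],"spin":0},{"hand":0,"dp":[0.42,-0.08,0],"spin":0},{"hand":0,"dp":[0.49,-0.09,0],"spin":0},{"hand":0,"dp":[0.56,-0.1,0],"spin":0},{"hand":0,"dp":[0.63,-0.11,0],"spin":0},{"hand":0,"dp":[0.69,-0.13,0],"spin":0},{"hand":0,"dp":[0.74,-0.14,0],"spin":0},{"hand":0,"dp":[0.77,-0.14,0],"spin":0},{"hand":0,"dp":[0.77,-0.14,0],"spin":0},{"hand":0,"dp":[0.77,-0.14,0],"spin":0}])

```text
time: 10.7
ee_pos: [0.5148, 0.2601, 0.2511]
eef_rot: [0.791, 0.612, -0.0, 0.0]
ft_force: [-0.4, -0.0, -3.4]
width: 0.0136
grip_force: 60.0
```

```bash
python3 - <<'E'
from util import *
ims={n:camera(n)[:,:,::-1].copy() for n in("scene","top")}
go((.5143,.2614,.251))
for n in ims: cv2.imwrite(f"pics/{n}3.png",ims[n])
tiles([("scene",210,30),("top",60,120)],"pics/t4.png",ims,3,2,399,450)
E
```

```text
t 10.8 tcp [0.5148 0.2599 0.2512] w 0.0133 F [ 0.7 -0.5 -2.4] M [-0.3   0.14 -0.01] grip 60.0 yang -14.5 zax [ 0. -0. -1.]
(0.5143, 0.2614, 0.251) [ 0.0054 -0.0033  0.0006]
```

View pics/t4.png

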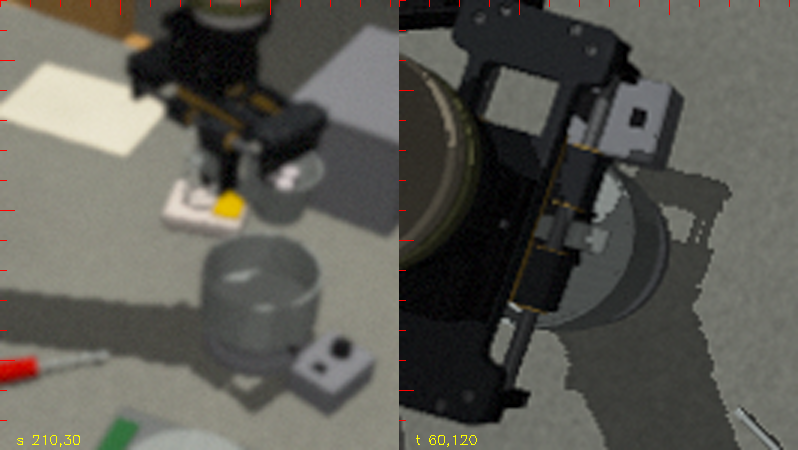

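The cup hangs over the bowl, with its mouth at scene px (305,88) above the bowl rim at (297,120). I'll ease the grip so that it swings forward.

>>> carry_out(deltas=[{"hand":0,"dp":[0,0,0],"spin":0},{"hand":0,"dp":[0,0,0],"spin":0},{"hand":0,"dp":[0,0,0],"spin":0}], force=20)

```text
time: 11.1
ee_pos: [0.5145, 0.2605, 0.2511]
eef_rot: [0.79, 0.613, -0.0, -0.0]
ft_force: [-0.2, 0.0, -2.7]
width: 0.0135
grip_force: 20.0
```

```bash
python3 -c "
from util import *
go()"
```

```text
t 11.1 tcp [0.5145 0.2605 0.2511] w 0.0135 F [-0.2  0.  -2.7] M [-0.24  0.05  0.02] grip 20.0 yang -14.45 zax [-0.  0. -1.]
```

>>> carry_out(deltas=[{"hand":0,"dp":[0,0,0],"spin":0},{"hand":0,"dp":[0,0,0],"spin":0},{"hand":0,"dp":[0,0,0],"spin":0}], force=12)

```text
time: 11.4
ee_pos: [0.5145, 0.2608, 0.251]
eef_rot: [0.79, 0.613, 0.0, -0.0]
ft_force: [0.2, -0.1, -2.2]
width: 0.014
grip_force: 12.0
```

```bash
python3 -c "
from util import *
go()"
```

```text
t 11.4 tcp [0.5145 0.2608 0.251 ] w 0.014 F [ 0.2 -0.1 -2.2] M [-0.29  0.1  -0.  ] grip 12.0 yang -14.43 zax [-0.  0. -1.]
```

>>> carry_out(deltas=[{"hand":0,"dp":[0,0,0],"spin":0},{"hand":0,"dp":[0,0,0],"spin":0},{"hand":0,"dp":[0,0,0],"spin":0},{"hand":0,"dp":[0,0,0],"spin":0}], force=7)

```text
time: 11.8
ee_pos: [0.5145, 0.2608, 0.251]
eef_rot: [0.79, 0.613, -0.0, -0.0]
ft_force: [-0.4, -0.5, -2.4]
width: 0.014
grip_force: 7.0
```

```bash
python3 -c "
from util import *
go()"
```

```text
t 11.8 tcp [0.5145 0.2608 0.251 ] w 0.014 F [-0.4 -0.5 -2.4] M [-0.17  0.14  0.03] grip 7.0 yang -14.43 zax [-0. -0. -1.]
```

>>> carry_out(deltas=[{"hand":0,"dp":[0,0,0],"spin":0},{"hand":0,"dp":[0,0,0],"spin":0},{"hand":0,"dp":[0,0,0],"spin":0},{"hand":0,"dp":[0,0,0],"spin":0}], force=5)

```text
time: 12.2
ee_pos: [0.5145, 0.2609, 0.251]
eef_rot: [0.79, 0.613, 0.0, -0.0]
ft_force: [0.3, -0.6, -2.5]
width: 0.0139
grip_force: 5.0
```

```bash
python3 -c "
from util import *
go()"
```

```text
t 12.2 tcp [0.5145 0.2609 0.251 ] w 0.0139 F [ 0.3 -0.6 -2.5] M [-0.14  0.09  0.01] grip 5.0 yang -14.43 zax [-0.  0. -1.]
```

>>> carry_out(deltas=[{"hand":0,"dp":[0,0,0],"spin":0},{"hand":0,"dp":[0,0,0],"spin":0},{"hand":0,"dp":[0,0,0],"spin":0},{"hand":0,"dp":[0,0,0],"spin":0}], force=3.5)

```text
time: 12.6
ee_pos: [0.5145, 0.2609, 0.2511]
eef_rot: [0.79, 0.613, 0.0, -0.0]
ft_force: [-1.0, -0.3, -3.3]
width: 0.0141
grip_force: 3.5
```

```bash
python3 - <<'E'
from util import *
ims={n:camera(n)[:,:,::-1].copy() for n in("scene","top")}
go()
for n in ims: cv2.imwrite(f"pics/{n}4.png",ims[n])
tiles([("scene",210,30),("top",60,120)],"pics/t5.png",ims,3,2,399,450)
E
```

```text
t 12.7 tcp [0.5145 0.2609 0.2511] w 0.0137 F [-0.2  0.4 -4.1] M [-0.17  0.12 -0.02] grip 3.5 yang -14.43 zax [ 0.  0. -1.]
```

View pics/t5.png

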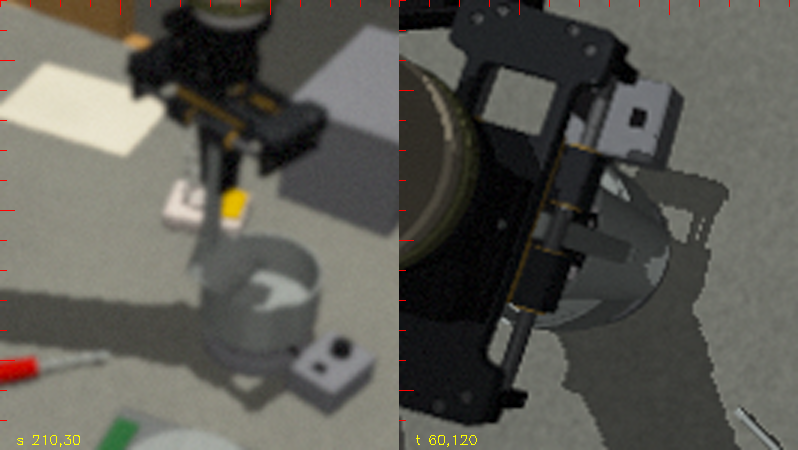

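The dipper now hangs nearly handle-vertical, tilted about 50°. The handle runs from scene px (280,80) down to the cup at (285,118), over the bowl. Next I'll rest its front wall on the near rim and arc the grip over to increase the tilt.

>>> carry_out(deltas=[{"hand":0,"dp":[-0.04,0,0],"spin":0},{"hand":0,"dp":[-0.08,0,0],"spin":0},{"hand":0,"dp":[-0.118,0,0.02],"spin":0},{"hand":0,"dp":[-0.118,0,0.06],"spin":0},{"hand":0,"dp":[-0.118,0,0.092],"spin":0},{"hand":0,"dp":[-0.118,0,0.092],"spin":0}], force=5)

```text
time: 13.3
ee_pos: [0.5063, 0.2324, 0.2263]
eef_rot: [0.79, 0.613, -0.001, -0.0]
ft_force: [-0.4, 0.2, -2.6]
width: 0.014
grip_force: 5.0
```

>>> carry_out(deltas=[{"hand":0,"dp":[0.05,0,-0.012],"spin":0},{"hand":0,"dp":[0.102,0,-0.02],"spin":0},{"hand":0,"dp":[0.153,0,-0.024],"spin":0},{"hand":0,"dp":[0.204,0,-0.024],"spin":0},{"hand":0,"dp":[0.256,0,-0.018],"spin":0},{"hand":0,"dp":[0.308,0,-0.008],"spin":0},{"hand":0,"dp":[0.356,0,0.008],"spin":0},{"hand":0,"dp":[0.404,0,0.028],"spin":0},{"hand":0,"dp":[0.404,0,0.028],"spin":0}])

```text
time: 14.2
ee_pos: [0.532, 0.3324, 0.2201]
eef_rot: [0.79, 0.614, -0.0, -0.0]
ft_force: [1.1, 1.1, 3.0]
width: 0.0138
grip_force: 5.0
```

```bash
python3 - <<'E'
from util import *
ims={n:camera(n)[:,:,::-1].copy() for n in("scene","top")}
go()
for n in ims: cv2.imwrite(f"pics/{n}5.png",ims[n])
tiles([("scene",210,30),("top",60,120)],"pics/t6.png",ims,3,2,399,450)
E
```

```text
t 14.3 tcp [0.5324 0.33   0.2208] w 0.0137 F [0.  1.1 1.4] M [0.07 0.03 0.04] grip 5.0 yang -14.42 zax [-0.    -0.001 -1.   ]
```

View pics/t6.png

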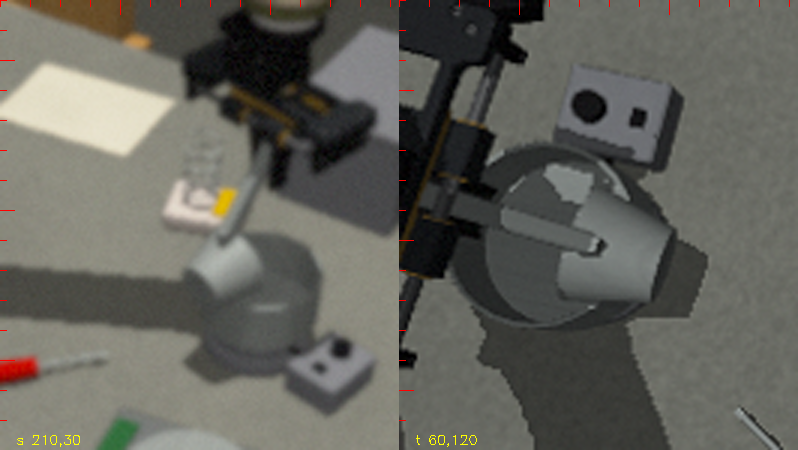

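The cup now lies on the near rim at about 85–90° tilt, with its mouth over the bowl. I'll keep tilting.

>>> carry_out(deltas=[{"hand":0,"dp":[0.046,0,0.022],"spin":0},{"hand":0,"dp":[0.092,0,0.046],"spin":0},{"hand":0,"dp":[0.132,0,0.078],"spin":0},{"hand":0,"dp":[0.172,0,0.112],"spin":0},{"hand":0,"dp":[0.207,0,0.15],"spin":0},{"hand":0,"dp":[0.24,0,0.188],"spin":0},{"hand":0,"dp":[0.268,0,0.23],"spin":0},{"hand":0,"dp":[0.292,0,0.275],"spin":0},{"hand":0,"dp":[0.292,0,0.275],"spin":0},{"hand":0,"dp":[0.292,0,0.275],"spin":0},{"hand":0,"dp":[0.292,0,0.275],"spin":0}])

```text
time: 15.4
ee_pos: [0.5506, 0.3999, 0.1518]
eef_rot: [0.791, 0.612, -0.001, 0.0]
ft_force: [0.2, 1.1, -0.1]
width: 0.0139
grip_force: 5.0
```

```bash
python3 - <<'E'
from util import *
ims={n:camera(n)[:,:,::-1].copy() for n in("scene","top")}
go()
for n in ims: cv2.imwrite(f"pics/{n}6.png",ims[n])
tiles([("scene",210,30),("top",60,120)],"pics/t7.png",ims,3,2,399,450)
E
```

```text
t 15.5 tcp [0.5506 0.3998 0.1521] w 0.0141 F [ 0.3  1.2 -0.2] M [0.07 0.09 0.02] grip 5.0 yang -14.49 zax [-0.    -0.001 -1.   ]
```

View pics/t7.png

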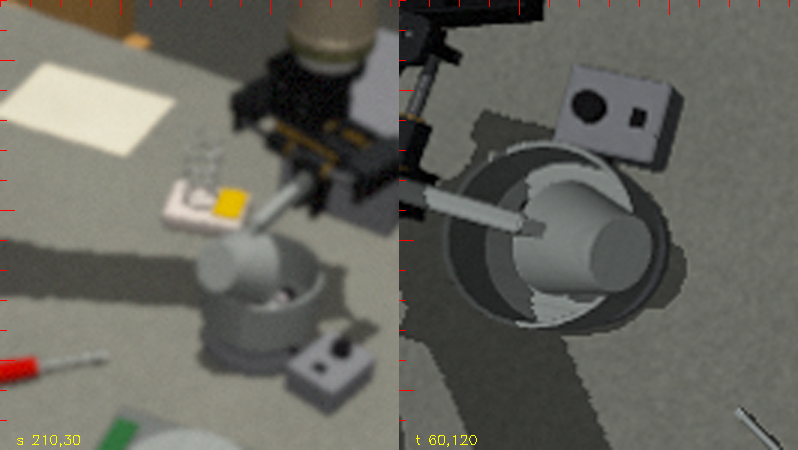

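At about 120° tilt, capacitors are visible in the bowl at scene px (304,128). I'll firm the grip, lift with a shake, and check.

>>> carry_out(deltas=[{"hand":0,"dp":[0,0,0],"spin":0},{"hand":0,"dp":[0,0,0],"spin":0},{"hand":0,"dp":[0,0,0],"spin":0},{"hand":0,"dp":[0,0,-0.06],"spin":0},{"hand":0,"dp":[0,0,-0.14],"spin":0},{"hand":0,"dp":[0.05,0,-0.14],"spin":0},{"hand":0,"dp":[0,0,-0.14],"spin":0},{"hand":0,"dp":[0.05,0,-0.2],"spin":0},{"hand":0,"dp":[0,0,-0.28],"spin":0},{"hand":0,"dp":[0,0,-0.4],"spin":0},{"hand":0,"dp":[0,0,-0.52],"spin":0},{"hand":0,"dp":[0,0,-0.64],"spin":0},{"hand":0,"dp":[0,0,-0.64],"spin":0}], force=60)

```text
time: 16.8
ee_pos: [0.5519, 0.401, 0.3183]
eef_rot: [0.79, 0.613, 0.004, -0.0]
ft_force: [-0.2, 1.0, -1.9]
width: 0.0133
grip_force: 60.0
```

>>> carry_out(deltas=[{"hand":0,"dp":[-0.1,0,0],"spin":0},{"hand":0,"dp":[-0.2,0,0],"spin":0},{"hand":0,"dp":[-0.3,0.06,0],"spin":0},{"hand":0,"dp":[-0.4,0.13,0],"spin":0},{"hand":0,"dp":[-0.5,0.2,0],"spin":0},{"hand":0,"dp":[-0.6,0.27,0],"spin":0},{"hand":0,"dp":[-0.7,0.33,0],"spin":0},{"hand":0,"dp":[-0.8,0.4,0],"spin":0},{"hand":0,"dp":[-0.9,0.4,0],"spin":0},{"hand":0,"dp":[-1,0.4,0],"spin":0},{"hand":0,"dp":[-1,0.4,0],"spin":0}])

```text
time: 17.9
ee_pos: [0.5848, 0.1289, 0.313]
eef_rot: [0.792, 0.61, -0.0, 0.0]
ft_force: [-0.4, -0.8, -1.4]
width: 0.0135
grip_force: 60.0
```

```bash
python3 - <<'E'
from util import *
ims={n:camera(n)[:,:,::-1].copy() for n in("scene","top")}
go()
for n in ims: cv2.imwrite(f"pics/{n}7.png",ims[n])
tiles([("scene",230,60),("top",70,150)],"pics/t8a.png",ims,5,2,400,400)
tiles([("scene",200,80),("top",160,90)],"pics/t8b.png",ims,2,2,400,200)
cv2.imwrite("pics/t8.png",np.vstack([cv2.imread("pics/t8a.png"),cv2.imread("pics/t8b.png")]))
E
```

```text
t 18.0 tcp [0.5849 0.1334 0.3126] w 0.0133 F [-0.   0.3 -2.2] M [ 0.21  0.01 -0.  ] grip 60.0 yang -14.49 zax [-0.     0.001 -1.   ]
```

View pics/t8.png

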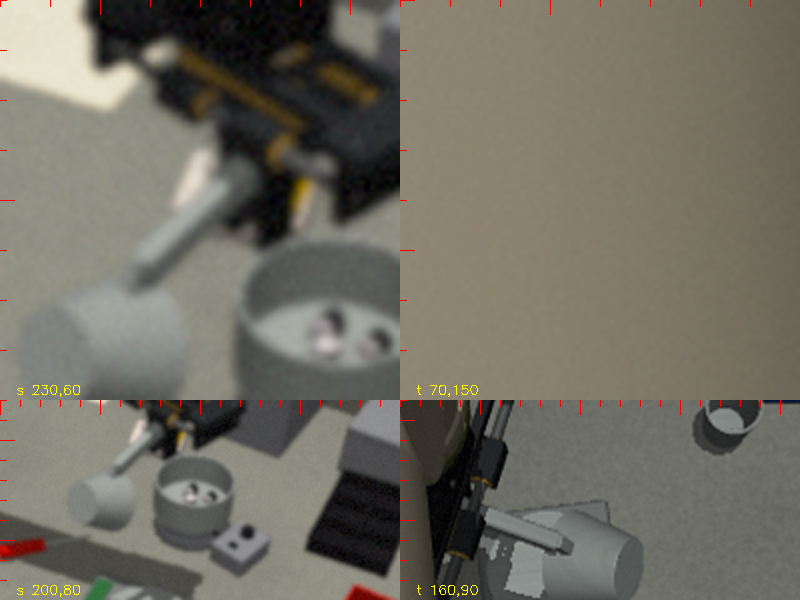

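Two or three capacitors are visible on the bowl floor, around scene px (296,127) and (305,128). The rest would be hidden by its front wall. The dipper is inverted, and its weight of about 1.9 N fits it being empty. I'll loosen the grip above the pan so that it swings back to its hanging angle.

>>> carry_out(deltas=[{"hand":0,"dp":[-0.03,0.03,0],"spin":0},{"hand":0,"dp":[-0.07,0.07,0],"spin":0},{"hand":0,"dp":[-0.11,0.11,0],"spin":0},{"hand":0,"dp":[-0.114,0.114,0],"spin":0}], force=10)

```text
time: 18.4
ee_pos: [0.6066, 0.0962, 0.3121]
eef_rot: [0.791, 0.611, -0.0, 0.001]
ft_force: [0.0, -1.2, -1.9]
width: 0.0138
grip_force: 10.0
```

>>> carry_out(deltas=[{"hand":0,"dp":[0,0,0],"spin":0},{"hand":0,"dp":[0,0,0],"spin":0},{"hand":0,"dp":[0,0,0],"spin":0},{"hand":0,"dp":[0,0,0],"spin":0}], force=4.5)

```text
time: 18.8
ee_pos: [0.6054, 0.0996, 0.3123]
eef_rot: [0.79, 0.613, 0.0, -0.0]
ft_force: [-0.0, -0.1, -1.3]
width: 0.0138
grip_force: 4.5
```

>>> carry_out(deltas=[{"hand":0,"dp":[0,0,0],"spin":0},{"hand":0,"dp":[0,0,0],"spin":0},{"hand":0,"dp":[0,0,0],"spin":0},{"hand":0,"dp":[0,0,0],"spin":0},{"hand":0,"dp":[0,0,0],"spin":0},{"hand":0,"dp":[0,0,0],"spin":0},{"hand":0,"dp":[0,0,0],"spin":0}], force=3.2)

```text
time: 19.5
ee_pos: [0.6056, 0.0991, 0.3123]
eef_rot: [0.79, 0.613, 0.0, -0.0]
ft_force: [0.1, -0.2, -1.3]
width: 0.0142
grip_force: 3.2
```

```bash
python3 - <<'E'
from util import *
M=[];F=[]
for i in range(4):
    im=camera("scene") if i else None
    s=read_state(); M.append(s["torque"]);F.append(s["ft_force"])
cv2.imwrite("pics/scene8.png",im[:,:,::-1]); cv2.imwrite("pics/top8.png",camera("top")[:,:,::-1])
print(np.mean(M,0).round(3),np.mean(F,0).round(2)); go((.6055,.0988,.21))
# predicted dipper outline in scene image for several tilts, vs difference image (before: scene0)
d=np.array([.249,.968,0]);g=s["ee_pos"]+[0,0,.019]
for T in (30,40,50,60,70,80):
    a=np.radians(T);c,sn=np.cos(a),np.sin(a)
    f=lambda x,z:project("scene",g+d*(c*(x+94)+sn*(z-95))+np.array([0,0,1])*(-sn*(x+94)+c*(z-95)))
    print(T,[tuple(np.round(f(*p)).astype(int)) for p in ((0,0),(26,0),(-26,0),(40,55))])
df=np.abs(cv2.cvtColor(im[:,:,::-1].copy(),6).astype(int)-cv2.cvtColor(cv2.imread("pics/scene0.png"),6)).astype("uint8")
m=df[100:260:5,200:350:4]>18
print("\n".join("".join("#" if x else "." for x in r) for r in m))
E
```

```text
[-0.129  0.071  0.018] [ 0.17 -0.54 -1.95]
t 19.7 tcp [0.6056 0.0991 0.3123] w 0.0142 F [-0.3  0.2 -1.9] M [-0.15  0.06  0.05] grip 3.2 yang -14.43 zax [-0.  0. -1.]
(0.6055, 0.0988, 0.21) [-1.300e-03  1.000e-04  4.092e-01]
30 [(np.int64(344), np.int64(442)), (np.int64(383), np.int64(397)), (np.int64(289), np.int64(506)), (np.int64(501), np.int64(255))]
40 [(np.int64(283), np.int64(514)), (np.int64(327), np.int64(464)), (np.int64(219), np.int64(587)), (np.int64(447), np.int64(321))]
50 [(np.int64(212), np.int64(596)), (np.int64(263), np.int64(538)), (np.int64(131), np.int64(687)), (np.int64(393), np.int64(385))]
60 [(np.int64(122), np.int64(698)), (np.int64(187), np.int64(626)), (np.int64(14), np.int64(817)), (np.int64(337), np.int64(451))]
70 [(np.int64(1), np.int64(832)), (np.int64(89), np.int64(736)), (np.int64(-155), np.int64(993)), (np.int64(275), np.int64(524))]
80 [(np.int64(-174), np.int64(1013)), (np.int64(-47), np.int64(883)), (np.int64(-343), np.int64(1136)), (np.int64(201), np.int64(609))]
#####..............############.......
###................###########........
.....
[... 464 characters left out ...]
......######.#########...............
..........##..############............
.................#########............
...................#######............
....................###..#............
......................#####...........
.......................#####..........
.........................#............
......................................
......................................
......................................
......................................
......................................
......................................
......................................
......................................
......................................
......................................
```

```bash
python3 - <<'E'
from util import *
s=read_state();d=np.array([.249,.968,0]);g=s["ee_pos"]+[0,0,.019]
for n in("scene","top"):
  for T in (20,35,50,65,80):
    a=np.radians(T);c,sn=np.cos(a),np.sin(a)
    f=lambda x,z:project(n,g+.001*(d*(c*(x+94)+sn*(z-95))+np.array([0,0,1])*(-sn*(x+94)+c*(z-95))))
    print(n,T,[tuple(int(round(q)) for q in f(*p)) for p in ((0,0),(26,0),(-26,0),(40,55),(-40,55))])
for n,(u0,u1,v0,v1) in (("scene",(240,330,110,200)),("top",(160,300,110,250))):
    df=cv2.absdiff(cv2.imread(f"pics/{n}8.png"),cv2.imread(f"pics/{n}0.png")).max(2)
    df=cv2.GaussianBlur(df,(3,3),0); print(n,"cols",u0,"step3")
    for v in range(v0,v1,4): print(v,"".join("#" if x>12 else "." for x in df[v,u0:u1:3]))
E
```

```text
scene 20 [(294, 136), (300, 135), (288, 138), (310, 117), (291, 121)]
scene 35 [(286, 145), (291, 145), (280, 144), (303, 128), (287, 126)]
scene 50 [(276, 151), (280, 153), (272, 148), (294, 138), (282, 130)]
scene 65 [(267, 155), (270, 159), (265, 150), (285, 147), (277, 132)]
scene 80 [(259, 156), (260, 162), (258, 149), (275, 153), (273, 133)]
top 20 [(187, 146), (176, 143), (199, 148), (152, 131), (191, 138)]
top 35 [(205, 152), (196, 151), (216, 153), (170, 139), (201, 142)]
top 50 [(223, 157), (216, 157), (231, 157), (188, 147), (211, 145)]
top 65 [(241, 161), (236, 162), (246, 159), (207, 153), (220, 147)]
top 80 [(257, 163), (254, 166), (259, 161), (226, 158), (230, 149)]
scene cols 240 step3
110 ............######.#####......
114 ............#####..###........
118 ............#####.............
122 .............##...##..........
126 .............###.###.##.......
130 ...............#####.##.......
134 ............#..#..............
138 ...........#####..............
142 ...........#####..............
146 .............####.............
150 ..............##..............
154 
[... 1554 characters left out ...]
..####..#...............
198 ##.......##############.###.###................
202 ##.......#.############.#..#...................
206 ####....#.##.##########........................
210 ####.......############........................
214 ####......#############........................
218 ###..#....#############........................
222 #####....##############........................
226 ######......###########........................
230 #####.......###########........................
234 #####....#.############........................
238 ###..#.......###########.......................
242 ####.##...#.############.......................
246 ####.##...##############.......................
```

>>> carry_out(deltas=[{"hand":0,"dp":[0,0,0.08],"spin":0},{"hand":0,"dp":[0,0,0.18],"spin":0},{"hand":0,"dp":[0,0,0.28],"spin":0},{"hand":0,"dp":[0,0,0.37],"spin":0},{"hand":0,"dp":[0,0,0.44],"spin":0},{"hand":0,"dp":[0,0,0.48],"spin":0},{"hand":0,"dp":[0,0,0.505],"spin":0},{"hand":0,"dp":[0,0,0.505],"spin":0}], force=4)

```text
time: 20.5
ee_pos: [0.6055, 0.0991, 0.1858]
eef_rot: [0.79, 0.613, -0.0, -0.0]
ft_force: [-1.3, 0.3, -2.0]
width: 0.0139
grip_force: 4.0
```

>>> carry_out(deltas=[{"hand":0,"dp":[-0.03,0,0.026],"spin":0},{"hand":0,"dp":[-0.07,0,0.03],"spin":0},{"hand":0,"dp":[-0.108,0,0.036],"spin":0},{"hand":0,"dp":[-0.158,0,0.05],"spin":0},{"hand":0,"dp":[-0.208,0,0.068],"spin":0},{"hand":0,"dp":[-0.256,0,0.09],"spin":0},{"hand":0,"dp":[-0.304,0,0.116],"spin":0},{"hand":0,"dp":[-0.35,0,0.146],"spin":0},{"hand":0,"dp":[-0.392,0,0.18],"spin":0},{"hand":0,"dp":[-0.428,0,0.216],"spin":0},{"hand":0,"dp":[-0.428,0,0.216],"spin":0},{"hand":0,"dp":[-0.428,0,0.216],"spin":0}])

```text
time: 21.7
ee_pos: [0.5787, -0.0042, 0.1315]
eef_rot: [0.79, 0.613, -0.0, -0.0]
ft_force: [-0.6, -0.4, -0.3]
width: 0.0137
grip_force: 4.0
```

```bash
python3 - <<'E'
from util import *
ims={n:camera(n)[:,:,::-1].copy() for n in("scene","top")}
for n in ims: cv2.imwrite(f"pics/{n}9.png",ims[n])
go((.5766,-.0135,.1215))
s=read_state();d=np.array([.249,.968,0]);g=s["ee_pos"]+[0,0,.019]
for T in (0,5,15,30):
    a=np.radians(T);c,sn=np.cos(a),np.sin(a)
    f=lambda x,z:project("scene",g+.001*(d*(c*(x+94)+sn*(z-95))+np.array([0,0,1])*(-sn*(x+94)+c*(z-95))))
    print(T,[tuple(int(round(q)) for q in f(*p)) for p in ((26,0),(-26,0),(40,55),(-40,55))])
for n,(u0,u1,v0,v1) in (("scene",(230,320,150,220)),("top",(180,300,140,220))):
    df=cv2.absdiff(cv2.imread(f"pics/{n}9.png"),cv2.imread(f"pics/{n}0.png")).max(2)
    df=cv2.GaussianBlur(df,(3,3),0); print(n,"cols",u0,"step2")
    for v in range(v0,v1,3): print(v,"".join("#" if x>12 else "." for x in df[v,u0:u1:2]))
E
```

```text
t 21.8 tcp [ 0.579  -0.0037  0.132 ] w 0.0139 F [ 0.2 -0.7  0.1] M [-0.24  0.16  0.03] grip 4.0 yang -14.37 zax [-0.  0. -1.]
(0.5766, -0.0135, 0.1215) [-0.0405  0.0005  0.0419]
0 [(281, 182), (268, 191), (285, 167), (265, 180)]
5 [(278, 186), (266, 193), (284, 170), (264, 182)]
15 [(273, 193), (261, 199), (281, 177), (262, 185)]
30 [(265, 203), (253, 205), (275, 187), (258, 190)]
scene cols 230 step2
150 #################............................
153 #################............................
156 ###################..........................
159 #####################........................
162 #######################......................
165 ############################.................
168 ..###########################................
171 ##....#######################................
174 #############################................
177 ############################.................
180 ###########################..................
183 ##########################...................
186 ######..##################....#..............
189 ##########################...............
[... 1578 characters left out ...]
............######################################
191 ......................######################################
194 .....................#######################################
197 .....................#######################################
200 .....................#######################################
203 .....................#######################################
206 ....................########################################
209 ....................########################################
212 ....................########################################
215 ...................#########################################
218 ...................#########################################
```

>>> carry_out(deltas=[{"hand":0,"dp":[-0.01,0,0.01],"spin":0},{"hand":0,"dp":[-0.02,0,0.02],"spin":0},{"hand":0,"dp":[-0.03,0,0.03],"spin":0},{"hand":0,"dp":[-0.036,0,0.04],"spin":0},{"hand":0,"dp":[-0.036,0,0.046],"spin":0},{"hand":0,"dp":[-0.036,0,0.046],"spin":0},{"hand":0,"dp":[-0.036,0,0.046],"spin":0}])

```text
time: 22.5
ee_pos: [0.5767, -0.0132, 0.1205]
eef_rot: [0.79, 0.613, 0.0, -0.0]
ft_force: [-0.3, -0.9, 0.4]
width: 0.0138
grip_force: 4.0
```

```bash
python3 - <<'E'
from util import *
for _ in range(3): camera("scene"); go()
im=camera("scene")[:,:,::-1].copy(); cv2.imwrite("pics/sceneA.png",im)
g0=cv2.cvtColor(cv2.imread("pics/scene0.png"),6); g1=cv2.cvtColor(im,6)
print("rim pts",[tuple(int(round(q)) for q in project("scene",np.array([.6+.04*np.cos(a),.0775+.04*np.sin(a),.101]))) for a in np.arange(0,6.28,1.57)])
print("foot",[tuple(int(round(q)) for q in project("scene",np.array([.6+.026*np.cos(a),.0775+.026*np.sin(a),.046]))) for a in np.arange(0,6.28,1.57)])
for v in range(155,215,2): print(v," ".join("%3d"%x for x in g1[v,244:306:2]))
E
```

```text
t 22.55 tcp [ 0.5767 -0.0131  0.1205] w 0.0138 F [-0.5  0.1 -0.4] M [-0.31  0.18 -0.01] grip 4.0 yang -14.42 zax [-0.  0. -1.]
t 22.6 tcp [ 0.5767 -0.0131  0.1205] w 0.0139 F [-0.9 -0.3  0.1] M [-0.31  0.1  -0.04] grip 4.0 yang -14.42 zax [ 0.  0. -1.]
t 22.65 tcp [ 0.5767 -0.0131  0.1206] w 0.014 F [-0.3 -1.  -0. ] M [-0.28  0.09 -0.01] grip 4.0 yang -14.42 zax [ 0.  0. -1.]
rim pts [(284, 183), (280, 169), (261, 172), (265, 186)]
foot [(279, 194), (276, 185), (264, 187), (267, 196)]
155   6  16  18  15   9   9  12  32 110 145 145 147 147 147 145 148 147 150 147 145 147 142 129 121 104  99  95  97  97 110 106
157  17   7  10  21  17   1   6  27 111 144 146 144 147 147 145 146 146 145 151 144 147 146 144 146 139 143 143 140 139 141 122
159   8   9  11   6  12  13  19  23  90 134 146 145 146 147 144 145 146 146 146 148 148 149 147 150 148 145 148 146 145 144 121
161   9  14   6  18  34  56  33  25  40  90 128 141 142 144 145 146 144 148 150 151 147 148 148 148 146 148 146 142 148 146 137
163   7   7  31  53  61  60  32  21  25  33  75 119 140 145 146 144 144 148 149 147 149 151 150 14
[... 2529 characters left out ...]
 170 171 169 169 168 168 156 125 112 120  98  95 134 146 146
205  74  74  70  67  69  68  76  84  89  91  89  91 123 158 168 170 172 170 169 165 160 136 106 114 126 112  82 124 146 142 145
207  68  72  73  72  73  66  67  71  75  81  90  90  95 124 154 163 160 152 144 126 110 111 120 128 123  94  90 138 144 146 146
209  62  63  65  66  70  72  72  71  72  74  89  86  82  87 100 113 102  97  98 105 116 124 128 126 110  80 116 143 142 143 147
211  65  63  66  59  64  63  71  69  75  98 115 113  90  77  76  98  97 113 127 128 129 129 127 125  93  96 140 144 147 146 150
213  74  71  67  65  64  63  61  63  66  84 105 116 114  87  71  74  75  93 120 130 128 128 129 115  80 119 146 145 147 145 148
```

The cup's right edge, at scene col 278–280, matches the predicted upright position. I'll release and retreat.

>>> carry_out(deltas=[{"hand":18,"dp":[0,0,0],"spin":0},{"hand":24,"dp":[0,0,0],"spin":0},{"hand":40,"dp":[0,0,0],"spin":0},{"hand":60,"dp":[0,0,0],"spin":0},{"hand":87,"dp":[0,0,0],"spin":0},{"hand":87,"dp":[0,0,0],"spin":0},{"hand":87,"dp":[0,0,0],"spin":0},{"hand":87,"dp":[0,0,-0.1],"spin":0},{"hand":87,"dp":[0,0,-0.25],"spin":0},{"hand":87,"dp":[0,0,-0.4],"spin":0},{"hand":87,"dp":[0,0,-0.6],"spin":0},{"hand":87,"dp":[0,0,-0.6],"spin":0}])

```text
time: 23.9
ee_pos: [0.5792, -0.0139, 0.277]
eef_rot: [0.79, 0.613, 0.004, 0.002]
ft_force: [0.8, -0.6, -0.4]
width: 0.0857
grip_force: 0.0
```

>>> carry_out(deltas=[{"hand":87,"dp":[-0.2,0,0],"spin":0},{"hand":87,"dp":[-0.4,0,0],"spin":0},{"hand":87,"dp":[-0.6,0,0],"spin":0},{"hand":87,"dp":[-0.8,0,0],"spin":0},{"hand":87,"dp":[-1,0,0],"spin":0},{"hand":87,"dp":[-1,0,0],"spin":0},{"hand":87,"dp":[-1,0,0],"spin":0},{"hand":87,"dp":[-1,0,0],"spin":0}])

```text
time: 24.7
ee_pos: [0.5149, -0.2542, 0.2701]
eef_rot: [0.79, 0.613, 0.0, -0.0]
ft_force: [-0.5, -0.6, -0.3]
width: 0.0872
grip_force: 0.0
```

```bash
python3 - <<'E'
from util import *
ims={n:camera(n)[:,:,::-1].copy() for n in("scene","top")}
for n in ims: cv2.imwrite(f"pics/{n}B.png",ims[n])
go()
t=cv2.cvtColor(ims["top"],6); sc=cv2.cvtColor(ims["scene"],6)
print("top bowl"); 
for v in range(165,232,3): print(v,"".join("#" if x<70 else ("O" if x>165 else ".") for x in t[v,70:145]))
print("top pan, predicted rim",[tuple(int(round(q)) for q in project("top",np.array([.6+.04*np.cos(a),.0775+.04*np.sin(a),.101]))) for a in np.arange(0,6.28,1.57)])
df=cv2.absdiff(ims["top"],cv2.imread("pics/top0.png")).max(2)
for v in range(135,220,3): print(v,"".join("#" if x>15 else "." for x in df[v,195:300]))
E
```

```text
t 24.8 tcp [ 0.5151 -0.2538  0.2702] w 0.0868 F [-0.   0.6  0.3] M [-0.07  0.1   0.02] grip 0.0 yang -14.28 zax [-0.     0.001 -1.   ]
top bowl
165 ...........................................................................
168 ...........................................................................
171 ...........................#######################.....####................
174 .....................###################...........####....#####.##########
177 .................################.............................###..........
180 ..............###############...................................####.......
183 ............##############........................................######...
186 ..........##############........#..................................#######.
189 .........#############........########...#.....O.#######.#..........#######
192 ........#############.........#######...##.......########...........#######
195 .......############.................##..#............................######
198 .......############..........................OOOO.#...########.......###
[... 3445 characters left out ...]
........................................
204 .........................................................................................................
207 .........................................................................................................
210 .........................................................................................................
213 .........................................................................................................
216 .........................................................................................................
219 .........................................................................................................
```

```bash
python3 - <<'E'
from util import *
T=cv2.imread("pics/topB.png");S=cv2.imread("pics/sceneB.png")
df=cv2.absdiff(S,cv2.imread("pics/scene0.png")).max(2)
for v in range(150,215,2): print(v,"".join("#" if x>15 else "." for x in df[v,225:310]))
c=plane("top",246.5,177,.101); print(c, np.hypot(*(c[:2]-[.599,.077])))
for o in (c[:2],):
  print("pred scene rim",[tuple(int(round(q)) for q in project("scene",np.array([o[0]+.04*np.cos(a),o[1]+.04*np.sin(a),.101]))) for a in np.arange(0,6.28,.785)])
  print("pred scene foot",[tuple(int(round(q)) for q in project("scene",np.array([o[0]+.026*np.cos(a),o[1]+.026*np.sin(a),.046]))) for a in np.arange(0,6.28,.785)])
# caps: dark sleeve / bright ends in bowl
t=cv2.cvtColor(T,6)
for v in range(184,216,1): print(v," ".join("%3d"%x for x in t[v,96:136]))
E
```

```text
150 .....................................................................................
152 .....................................................................................
154 .....................#...............................................................
156 ................................................#....................................
158 .....................................................................................
160 .....................................................................................
162 .....................................................................................
164 .....................................................................................
166 ........................................#............................................
168 .....................................................................................
170 .....................................................................................
172 ..................................#..##..............................................
174 ................
[... 6698 characters left out ...]
 174 179 179 177 156 100  19  89 140 112  37
212 134 134 133 133 134 133 134 134 136 138 135 136 135 134 135 133 134 133 136 137 135 136 135 135 135 135 134 140 160 176 175 174 156  97   3  59 124 126  54  43
213 132 132 133 135 135 134 135 135 133 132 130 130 130 130 131 130 130 130 133 134 132 134 135 137 134 137 137 136 136 137 117  82  48  25  29 101 132  81  40  48
214 131 133 132 134 132 133 133 134 134 133 135 134 132 131 131 130 129 130 131 129 131 130 134 132 132 134 135 134 136 136 139 126 109  98 106 140 112  38  47  49
215 131 130 132 133 132 133 133 134 135 134 135 135 135 134 133 135 134 132 131 131 129 131 131 132 134 134 132 133 132 134 134 137 141 139 142 125  56  44  46  45
```

All six capacitors show up in the bowl: four lying and two standing at top px (117,200) and (126,209). Next I'll measure the dipper's place more exactly.

```bash
python3 - <<'E'
from util import *
t=cv2.cvtColor(cv2.imread("pics/topB.png"),6)
k=4; u,v=205,140
c=cv2.resize(t[v:v+75,u:u+85],None,fx=k,fy=k,interpolation=cv2.INTER_CUBIC)
for r0,r1 in ((70,90),(40,62)):
    h=cv2.HoughCircles(c,cv2.HOUGH_GRADIENT,1.5,20,param1=80,param2=25,minRadius=r0,maxRadius=r1)
    if h is not None:
        for x,y,r in h[0][:4]: 
            px=(u+(x-1.5)/k,v+(y-1.5)/k); print(np.round(px,1),r/k,"@.101",plane("top",*px,.101).round(4),"@.050",plane("top",*px,.05).round(4))
for r in range(156,200,2): print(r," ".join("%3d"%x for x in t[r,220:274:1]))
E
```

```text
[246.1 174.3] 17.725 @.101 [0.59   0.0468 0.101 ] @.050 [0.6002 0.0484 0.05  ]
[241.9 171.3] 21.4375 @.101 [0.5963 0.0559 0.101 ] @.050 [0.6069 0.0581 0.05  ]
[247.9 168.3] 22.2625 @.101 [0.6032 0.0432 0.101 ] @.050 [0.6143 0.0446 0.05  ]
[238.6 184.4] 20.2 @.101 [0.5676 0.0621 0.101 ] @.050 [0.5763 0.0648 0.05  ]
[246.4 177.7] 10.1875 @.101 [0.5827 0.0458 0.101 ] @.050 [0.5924 0.0474 0.05  ]
[242.7 174.3] 15.2875 @.101 [0.5898 0.054  0.101 ] @.050 [0.6    0.0561 0.05  ]
[249.8 173.9] 15.2875 @.101 [0.591  0.0388 0.101 ] @.050 [0.6013 0.0399 0.05  ]
[266.3 199.8] 13.225 @.101 [0.5362 0.0024 0.101 ] @.050 [0.5427 0.001  0.05  ]
156 141 141 140 142 144 143 143 144 142 142 141 141 141 141 141 140 140 139 139 139 140 142 133 124 126 133 134 138 136 126 134 138 144 142 143 143 139 117 110 108 109 110 109 110  97  69 108 112 115 117 114 109 109 111
158 141 141 139 141 141 139 139 139 140 140 139 139 141 141 142 141 143 135 146 128 103  58  64  66  67  69  65  66  67  65  62  57  63 112 131 133 136 139 129 113 107 108 110 111 100  79 102 112 115 113 115 116 116 116
160 140 141 141 143 142 1
[... 3674 characters left out ...]
 113 113 114 116 111  97  59  60  59  59
194 143 143 145 146 145 146 146 146 147 147 147 147 147 147 149 154 108  96  98  76  75  73  75  75  74  75  74  76  73  73  69  90  92 142 151 152 124 100 109 113 113 113 113 113 113 115 114 114 116 100  70  72  73  73
196 145 148 148 145 145 145 145 146 145 147 145 145 145 144 144 143 147 146 147 147 148 149 106  96  96  94  92 146 153 154 153 152 153 148 134 106 111 114 114 113 113 115 115 114 114 115 115 115 117 104  80 106 113 110
198 143 143 141 144 143 144 142 143 144 145 145 147 147 149 150 149 149 148 148 149 148 150 151 150 151 150 152 151 150 152 153 148 108  97 111 114 114 114 114 113 114 114 113 114 114 113 114 114 115 108  89  71 106 113
```

The rim gives (0.590, 0.047) and the inner floor (0.592, 0.046), so the dipper is upright. It stands about 31 mm from the pan's centre, and the limit is 44 mm. All six capacitors are in the bowl and the arm is clear, so I'm handing in.

```bash
python3 -c "
from bench import *
print(close_job())"
```

```text
the job is handed in; nothing more can be done
None
```

I handed the job in at about 25 s; by the last camera images all six capacitors are in the feeder bowl and the empty dipper stands upright and released on the scale pan, about 31 mm off its centre (limit 44 mm), though no verdict came back.

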